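# Sweep the loose terminal nuts into the bench tray

### The arm

A 6-joint arm with a two-finger parallel gripper is mounted at the origin on the work surface. World frame = base frame: x ahead of the robot, y to its left, z up, the work surface at z = 0. Lengths are in m, angles in rad, forces in N, time in s.
With the tool pointing down it reaches from about 0.35 to 0.975 m from the base axis. Payload 4.9 kg.
Tool frame: the origin (TCP) lies between the finger pads; the fingertips stand 19 mm ahead of it and the grasp point (between the pads) is the TCP; z points along the fingers, y is the direction in which the jaws open and shut (so a half turn about z gives the same grasp; the last joint's range is limited). The gripper opens to 85 mm and grips with 20 to 120 N. Pads are 22 mm wide; open, the fingers measure 114 mm over their backs; the gripper's body (76 mm by 85 mm) begins 54 mm behind the grasp point. The pads swing forward as they close: fully open they stand 13 mm farther back than shut.
Start: joints at [-1.426, 0.053, 1.613, -0, 1.476, -0.119], TCP at [0.163, -0.603, 0.25] pointing down, gripper open.
Joint ranges: [-3.01, 3.01], [-1.01, 2.22], [0.06, 2.58], [-1.02, 4.17], [0.09, 2.62], [-3.14, 3.14]. Speed limits (rad/s): [2.57, 2.57, 3.14, 3.14, 3.14, 3.14].

### API

Orientations are given as a unit quaternion [w, x, y, z].
In Python, from plant import state, grab_frame, calibration, job_done gives the robot as it stands. The module is installed in compiled form; this text tells all that it offers.
- The arm moves only by the tool servo_tool, never from a script. Its argument "deltas" is a list that holds one entry, the list of rows, each a list of 5 numbers: the finger opening in mm, from 0 to 85.4, then the shift along the world's x, y, z in mm, then the turn about the world's z in units of 6 degrees (1.0 is 6 degrees). A call has 1 to 5 rows; each row is the pose to reach, as a shift and turn from the pose commanded when the call began; what a row does not reach only later rows make up. A row lasts 1/8 s, in which the tool goes at most 62.5 mm and 10.7 degrees, less where a joint would pass 70% of its speed; a pose out of reach is approached as far as the arm can. A call with a gripper value outside its range is refused whole. The fingers move at their own pace and stop on an object; the grip force is fixed at half the most. Time passes only in rows, so rows that repeat a pose let the fingers close. It gives the time, the measured TCP pose, the force and the opening at its end, in the units of the state.
- state(): the state, without advancing time (a new reading comes with each control period).
- grab_frame(name): name is "scene" or "top" or "wrist"; returns the picture (480x640x3 uint8, red, green, blue); there is no depth.
- calibration(name): a dict with "intrinsics" (3x3 intrinsics, pixels), "world_from_camera" (4x4, takes a point from camera to world coordinates). Camera axes: x right, y down, z forward; pixel columns grow to the right and rows downward; lengths in m; the calibration is good to about 2 mm. The wrist camera is an equidistant fisheye: a pixel r from the principal point sees the ray r / f radians off the axis. A picture is of the moment at which its call begins: read the wrist's pose just before it. calibration takes no time and is no camera call; for the wrist camera it gives the pose at the moment of the call.
- job_done(): hands the job in, once; it reports no verdict.
The state is a dict: "time": time; "joint_pos": joint angles; "joint_vel": joint speeds; "joint_efforts": joint torques, N m; "tool_pos": TCP position; "tool_rot": TCP orientation; "contact_force": force on the tool from outside, world axes, zero at the start; "ft_torque": the same for the moment, N m; "gripper_width": opening from 0.0 (shut) to 1.0 (fully open).
Only numpy, scipy, OpenCV 4.12 (cv2) and the standard library are available. Lean on these libraries where they do the work, as an engineer would, in place of code of your own. Each camera call takes 0.05 s, during which the arm holds its last target.

### The job

Clear the bench before the test box is switched on: with the fingers, sweep the three loose brass terminal nuts across the rubber mat and in through the open front of the steel tray, until all three lie wholly on the tray's flat floor. Only push the nuts, never pinch, squeeze or lift one. Leave the glass valve, the ceramic fuse holder, the meter with its glass flap and the rocker switch as they are.

Things in the scene. Friction and masses are not known exactly. Their poses are not given: they have to be found in the camera images.
- nut1: Knurled brass terminal nut lying flat and loose on the mat: knurled disc 20 mm across and 11 mm high, with a collar 13 mm across and 3 mm high on top (14 mm overall), 17 to 34 g, slides freely. Origin at the centre of its underside, z up. The three nuts are alike.
- nut2: Second knurled brass terminal nut, same as nut1.
- nut3: Third knurled brass terminal nut, same as nut1.
- tray: Bare steel scoop tray screwed down on the mat, it cannot move. Own x points from the open front to the back wall, z up, origin at mat-top height. Flat floor 2 mm above the mat from x = -48 mm to the back wall's inner face at x = +58 mm. Inner width 160 mm (y = -80 to +80 mm). Sheet 2 mm; side walls 24 mm high from x = -60 mm to the back wall, which is 32 mm high.
- tray_lip (a point): Middle of the tray's front edge, at mat level (tray x = -64 mm), axes as the tray's. From here a bevelled lip, as wide as the tray, rises 2 mm to the flat floor over 16 mm. The nuts start in front of it, 36 to 136 mm away and up to 95 mm to either side.
- mat: Black rubber mat glued to the steel bench, 600 x 1360 mm, 3 mm thick: its top, on which everything stands, is 3 mm above the bench surface. Origin at the centre of its underside. It does not move.
- valve: Tall glass output valve standing loose on its pins, 124 mm high, 38 mm across, brown base 35 mm across, 75 g, easily knocked over. Origin at the centre of its underside, z up.
- fuse: Cream ceramic fuse holder lying loose, 80 mm (own x) by 32 mm by 32 mm high, brass terminals at both ends, 140 g. Origin at the centre of its underside.
- meter: Chrome bench meter standing loose on rubber feet, 100 mm (own x) by 110 mm (own y), 56 mm high over its terminals, 1.1 kg; dial on top under a hinged glass flap. Origin at the centre of its underside.
- flap (a joint): Hinge of the meter's glass flap: 0 = shut (as it starts), grows as it opens upward, rad.
- testbox: Wooden test box fixed on the mat at the robot's left, 220 mm (own x) by 180 mm, 100 mm high; on top a brown bakelite panel with a rocker switch and three bare brass terminal studs, 122 mm high over all. Origin at the centre of its underside.
- rocker (a joint): Rocker switch on the test box: 0 = off (as it starts), 0.4 rad = on; stays where it is put.

How it is judged:
At the end, for the whole second after the job is handed in: All three nuts lie at rest on the tray's flat floor, inside its walls: centres at least 8 mm behind the start of the flat floor, undersides within 4 mm of it. Valve upright; valve, fuse holder and meter within 12 mm of their starts; flap shut; rocker off (x of nut1 in the frame of tray between -0.04 and 0.055 m and y of nut1 in the frame of tray between -0.078 and 0.078 m and z of each of nut1, nut2, nut3 in the frame of tray below 0.006 m and linear speed of each of nut1, nut2, nut3 below 0.02 m/s and x of nut2 in the frame of tray between -0.04 and 0.055 m and y of nut2 in the frame of tray between -0.078 and 0.078 m and x of nut3 in the frame of tray between -0.04 and 0.055 m and y of nut3 in the frame of tray between -0.078 and 0.078 m and not (distance of any of valve, fuse, meter from where it was at the start of the episode above 0.012 m or angle between valve's own z axis and vertical above 0.2 rad or value of joint any of flap, rocker above 0.15 rad)); the robot touches nothing.
It fails at once if a nut lifted: its underside more than 15 mm above the mat (height (world z) of any of nut1, nut2, nut3 above 0.018 m).
It fails at once if a nut pinched or squeezed: more than 15 N between it and the fingers (contact force between the fingers and nut1 above 15 N or contact force between the fingers and nut2 above 15 N or contact force between the fingers and nut3 above 15 N).
It fails at once if the valve, fuse holder or meter moved more than 12 mm (distance of any of valve, fuse, meter from where it was at the start of the episode above 0.012 m).
It fails at once if the valve tipped more than 0.2 rad (angle between valve's own z axis and vertical above 0.2 rad).
It fails at once if the meter's glass flap opened or the rocker switch pressed over (more than 0.15 rad) (value of joint any of flap, rocker above 0.15 rad).
It also fails if it takes over 53 s, if anything falls off the work surface, if the arm or the gripper's body presses on something with over 40 N, if the wrist force passes 120 N, or if a joint passes its speed limit or range.

## Working session

There is one attempt and no reset: what is moved stays moved. The work goes in short steps, Python scripts to look and compute and a tool call to move; the robot and the scene stay as the last step left them, time stands still between calls to the robot, and variables do not carry over. Pictures are saved under pics/ and viewed, and the job is handed in when it is done.

Besides the shell and the picture viewer there is one more tool, called after "Request:" as a command line: name --argument value ..., lists and objects as JSON in quotes. servo_tool: Moves the arm, as the interface text tells. Its arguments: {"type":"object","properties":{"deltas":{"type":"array","items":{"type":"array","items":{"type":"array","items":{"type":"number"}}}}},"required":["deltas"]}

```bash
mkdir -p pics; cat > h.py <<'E'
import numpy as np,cv2
from plant import state,grab_frame,calibration,job_done
def snap(n,f):
    c=calibration(n); im=grab_frame(n); cv2.imwrite('pics/'+f+'.png',im[:,:,::-1]); return im,c
def ray(c,u,v,z):
    K=np.array(c['intrinsics']);T=np.array(c['world_from_camera'])
    d=T[:3,:3]@np.linalg.inv(K)@np.array([u,v,1.]);o=T[:3,3]
    return o+d*(z-o[2])/d[2]
def proj(c,p):
    K=np.array(c['intrinsics']);T=np.array(c['world_from_camera'])
    q=K@(T[:3,:3].T@(np.array(p)-T[:3,3]));return q[:2]/q[2]
E
python3 - <<'E'
from h import *
np.set_printoptions(precision=4,suppress=True)
for n in('scene','top'):
    im,c=snap(n,n+'0');print(n,c['intrinsics'],c['world_from_camera'])
print(state())
E
```

```text
scene [[569.8696   0.     320.0082]
 [  0.     569.8696 237.3921]
 [  0.       0.       1.    ]] [[ 0.7064  0.5951 -0.3833  1.0565]
 [ 0.7078 -0.6009  0.3714 -0.2692]
 [-0.0093 -0.5336 -0.8457  1.0753]
 [ 0.      0.      0.      1.    ]]
top [[523.8129   0.     329.8714]
 [  0.     523.8129 239.0018]
 [  0.       0.       1.    ]] [[-0.0088 -0.9886  0.1505  0.3902]
 [-0.9999  0.0072 -0.011   0.1616]
 [ 0.0098 -0.1506 -0.9886  1.4213]
 [ 0.      0.      0.      1.    ]]
{'time': 0.1, 'joint_pos': array([-1.426 ,  0.0533,  1.6142,  0.    ,  1.476 , -0.119 ]), 'joint_vel': array([ 0.0012, -0.0007, -0.002 , -0.001 , -0.0009,  0.0002]), 'joint_efforts': array([  0.0004, -39.4906, -37.1361,  -0.0001,   0.0039,  -0.    ]), 'tool_pos': array([ 0.1629, -0.6028,  0.2492]), 'tool_rot': array([-0.0009,  0.9913,  0.1315,  0.    ]), 'contact_force': array([-0.4533, -0.4671,  0.0231]), 'ft_torque': array([-0.0089,  0.0274,  0.0188]), 'gripper_width': 0.99892210035164}
```

View pics/scene0.png

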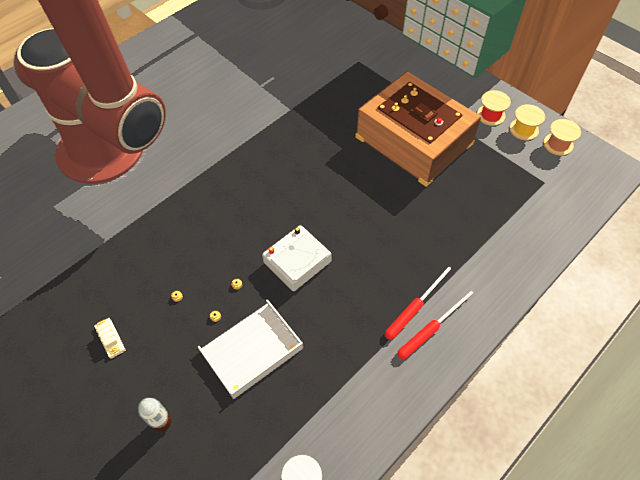

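View pics/top0.png

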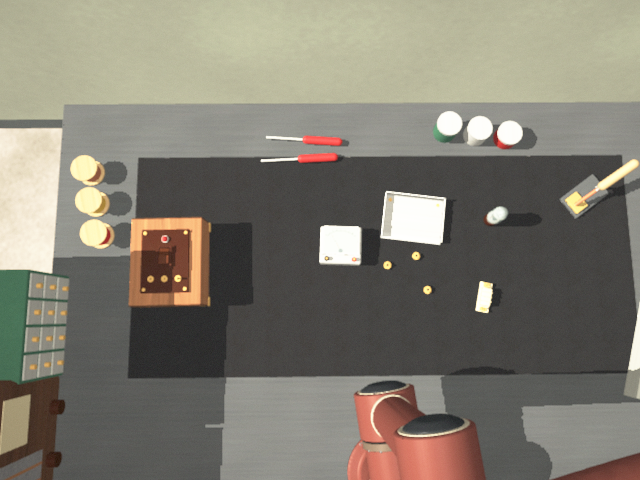

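```bash
python3 - <<'E'
import cv2
a=cv2.imread('pics/top0.png')[170:330,310:520];cv2.imwrite('pics/topc.png',cv2.resize(a,None,fx=3.8,fy=3.7,interpolation=cv2.INTER_CUBIC))
a=cv2.imread('pics/scene0.png')[210:440,80:340];cv2.imwrite('pics/scenec.png',cv2.resize(a,None,fx=2.5,fy=2.5,interpolation=cv2.INTER_CUBIC)[:600])
E
```

```text
(no output)
```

View pics/topc.png

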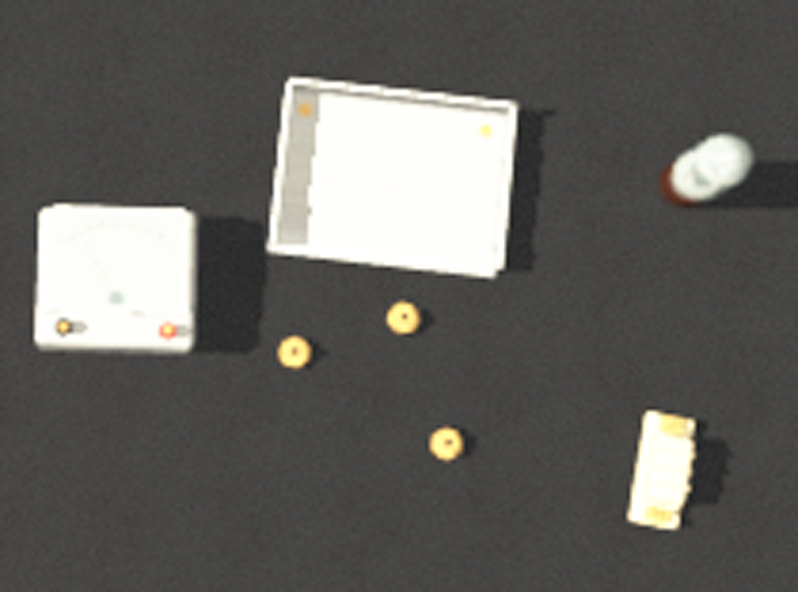

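View pics/scenec.png

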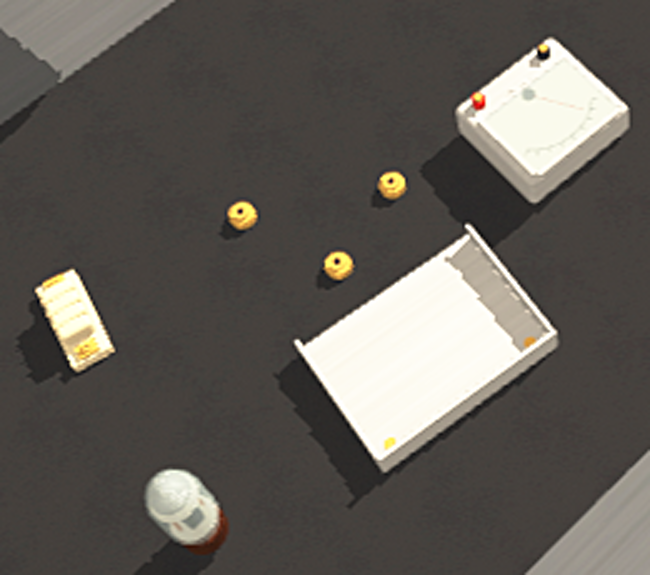

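```bash
python3 - <<'E'
from h import *
np.set_printoptions(precision=4,suppress=True)
c=calibration('top');s=calibration('scene')
f=lambda u,v,z:ray(c,310+(u-1.4)/3.8,170+(v-1.4)/3.7,z)
g=lambda u,v,z:ray(s,80+(u-.8)/2.5,210+(v-.8)/2.5,z)
for n,L in dict(nuts=[(294,351,.016),(403,317,.016),(446,443,.016)],tray=[(270,250,.027),(497,276,.027),(290,79,.035),(517,101,.035)],meter=[(38,207,.05),(194,208,.05),(194,350,.05),(37,350,.05)],fuse=[(648,410,.035),(695,417,.035),(678,528,.035),(628,522,.035)],valve=[(678,190,.01)]).items():
    print(n);[print(f(*l)) for l in L]
print('scene');
for l in [(391,182,.016),(338,263,.016),(242,213,.016),(470,228,.027),(299,344,.027),(555,333,.035),(385,460,.035),(205,540,.01)]:print(g(*l))
E
```

```text
nuts
[ 0.5334 -0.0076  0.016 ]
[ 0.5578 -0.0859  0.016 ]
[ 0.4657 -0.1132  0.016 ]
tray
[0.6064 0.009  0.027 ]
[ 0.586  -0.1517  0.027 ]
[ 0.7321 -0.0075  0.035 ]
[ 0.7145 -0.1695  0.035 ]
meter
[0.6352 0.1732 0.05  ]
[0.6337 0.064  0.05  ]
[0.5312 0.0658 0.05  ]
[0.5321 0.1745 0.05  ]
fuse
[ 0.4871 -0.2516  0.035 ]
[ 0.4818 -0.2842  0.035 ]
[ 0.4032 -0.2681  0.035 ]
[ 0.4077 -0.2336  0.035 ]
valve
[ 0.6519 -0.2893  0.01  ]
scene
[ 0.5305 -0.0068  0.016 ]
[ 0.5565 -0.0853  0.016 ]
[ 0.4648 -0.1127  0.016 ]
[0.6139 0.0084 0.027 ]
[ 0.5935 -0.1523  0.027 ]
[ 0.7306 -0.0076  0.035 ]
[ 0.7131 -0.1648  0.035 ]
[ 0.6564 -0.2941  0.01  ]
```

Request:
servo_tool --deltas '[[[13, 34, 52, 0, -0.7], [13, 68, 104, 0, -1.4], [13, 103, 156, 0, -2.2], [13, 137, 209, 0, -2.9], [13, 172, 261, 0, -3.6]]]'

```text
time: 0.72
tool_pos: [0.3351, -0.3411, 0.2499]
tool_rot: [-0.0, 0.998, -0.058, -0.0]
contact_force: [0.5, 0.3, -1.2]
gripper_width: 0.153
```

Request:
servo_tool --deltas '[[[13, 34, 52, 0, 0], [13, 68, 104, 0, 0], [13, 103, 156, -20, 0], [13, 137, 209, -60, 0], [13, 172, 261, -110, 0]]]'

```text
time: 1.35
tool_pos: [0.4931, -0.102, 0.1599]
tool_rot: [0.0, 0.998, -0.056, 0.001]
contact_force: [2.1, -0.5, 0.1]
gripper_width: 0.154
```

```bash
python3 - <<'E'
from h import *
im,c=snap('wrist','w1');s=state();print(s['tool_pos'],s['tool_rot'],s['gripper_width'],s['time'],c['intrinsics'])
E
```

```text
[ 0.49155144 -0.09680496  0.15331915] [-0.0031471   0.99849704 -0.05461804 -0.00326025] 0.15328773535620935 1.4 [[371.64829954   0.         320.23265221]
 [  0.         371.64829954 243.89493254]
 [  0.           0.           1.        ]]
```

View pics/w1.png

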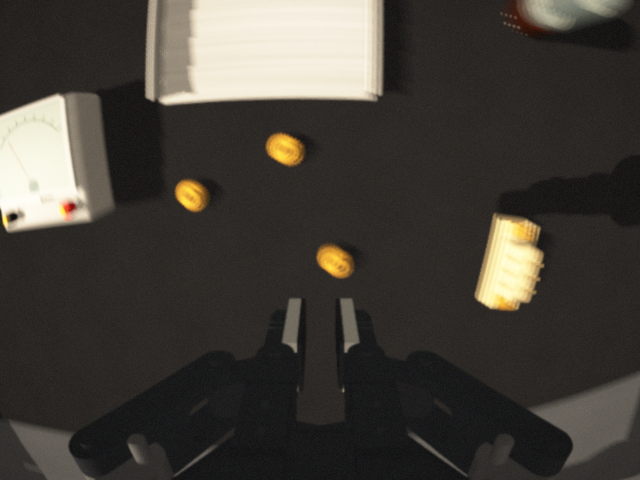

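Request:
servo_tool --deltas '[[[13, 0, 0, 0, 0], [13, 0, 0, -30, 0], [13, 0, 0, -70, 0], [13, 0, 0, -105, 0], [13, 0, 0, -105, 0]]]'

```text
time: 2.02
tool_pos: [0.4899, -0.1042, 0.0535]
tool_rot: [-0.001, 0.998, -0.057, -0.002]
contact_force: [-0.9, 0.5, 0.9]
gripper_width: 0.153
```

```bash
cat >> h.py <<'E'
def wray(c,u,v,z):
    K=np.array(c['intrinsics']);T=np.array(c['world_from_camera'])
    x=(u-K[0,2])/K[0,0];y=(v-K[1,2])/K[1,1];r=np.hypot(x,y)
    d=T[:3,:3]@np.array([x/r*np.sin(r),y/r*np.sin(r),np.cos(r)]);o=T[:3,3]
    return o+d*(z-o[2])/d[2]
E
python3 - <<'E'
from h import *
im,c=snap('wrist','w2');s=state();print(s['tool_pos'],s['tool_rot'],s['contact_force'],s['time'])
im,c=snap('scene','s2');a=im[200:420,80:360];cv2.imwrite('pics/s2c.png',cv2.resize(a,None,fx=2.7,fy=2.7,interpolation=cv2.INTER_CUBIC)[:,:,::-1])
E
```

```text
[ 0.49160568 -0.10466883  0.05561839] [-4.37887841e-06  9.98355361e-01 -5.73271060e-02 -4.20417880e-04] [-0.31143088  0.36859983  0.90268598] 2.075
```

View pics/w2.png

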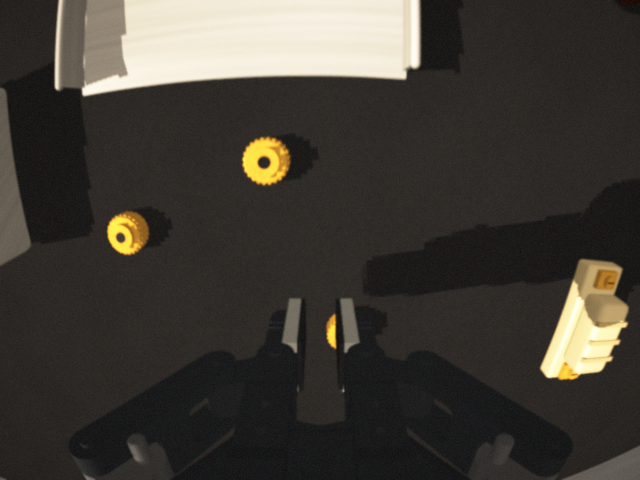

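View pics/s2c.png

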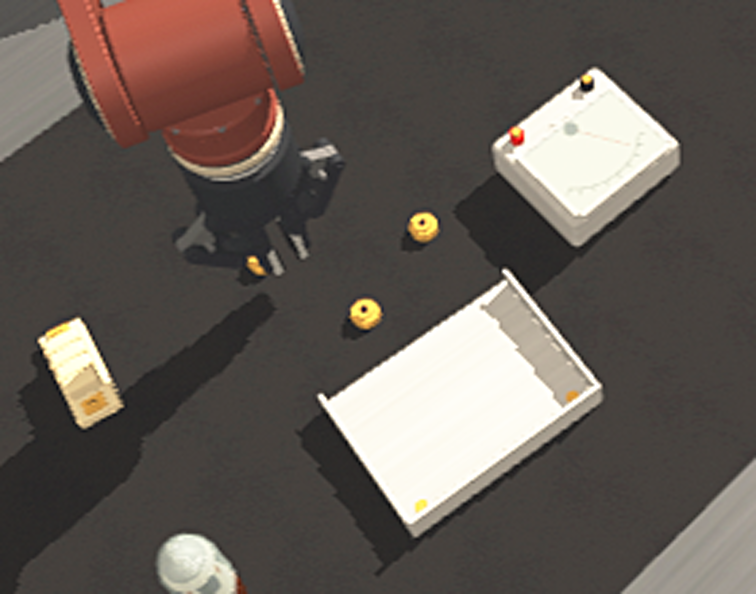

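```bash
python3 - <<'E'
from h import *
np.set_printoptions(precision=4,suppress=True)
c=calibration('wrist')
for p in[(266,161,.017),(124,236,.017),(83,95,.003),(408,79,.005),(56,88,.027),(419,68,.027),(290,299,.037),(305,299,.037),(340,299,.037),(355,299,.037)]:print(p,wray(c,*p))
E
```

```text
(266, 161, 0.017) [ 0.5603 -0.0886  0.017 ]
(124, 236, 0.017) [ 0.5347 -0.009   0.017 ]
(83, 95, 0.003) [0.6132 0.0102 0.003 ]
(408, 79, 0.005) [ 0.5918 -0.158   0.005 ]
(56, 88, 0.027) [0.6162 0.0101 0.027 ]
(419, 68, 0.027) [ 0.594  -0.1578  0.027 ]
(290, 299, 0.037) [ 0.5021 -0.0929  0.037 ]
(305, 299, 0.037) [ 0.5014 -0.0994  0.037 ]
(340, 299, 0.037) [ 0.4996 -0.1145  0.037 ]
(355, 299, 0.037) [ 0.4988 -0.121   0.037 ]
```

Request:
servo_tool --deltas '[[[13, 13, 12, 0, 0], [13, 26, 23, 0, 0], [13, 26, 23, -10, 0], [13, 26, 23, -24, 0], [13, 26, 23, -27, 0]]]'

```text
time: 2.75
tool_pos: [0.5162, -0.0803, 0.026]
tool_rot: [-0.0, 0.998, -0.057, -0.002]
contact_force: [0.1, 0.2, -0.0]
gripper_width: 0.154
```

Request:
servo_tool --deltas '[[[13, 0, 0, 0, 0]]]'

```text
time: 2.88
tool_pos: [0.5172, -0.0807, 0.0274]
tool_rot: [-0.0, 0.998, -0.057, -0.001]
contact_force: [0.3, -0.6, 0.2]
gripper_width: 0.151
```

Request:
servo_tool --deltas '[[[13, 8, -1, 0, 0], [13, 14, -2, 0, 0], [13, 20, -2.5, 0, 0], [13, 26, -3, 0, 0], [13, 35, -4, 0, 0]]]'

```text
time: 3.5
tool_pos: [0.5534, -0.0847, 0.0283]
tool_rot: [-0.0, 0.998, -0.057, -0.0]
contact_force: [-0.4, 0.4, 1.0]
gripper_width: 0.158
```

```bash
python3 - <<'E'
from h import *
im,c=snap('wrist','w3');s=state();print(s['tool_pos'],s['contact_force'],s['time'])
E
```

```text
[ 0.55466036 -0.08503436  0.02868919] [-0.10094521  0.47331152  0.60831507] 3.55
```

View pics/w3.png

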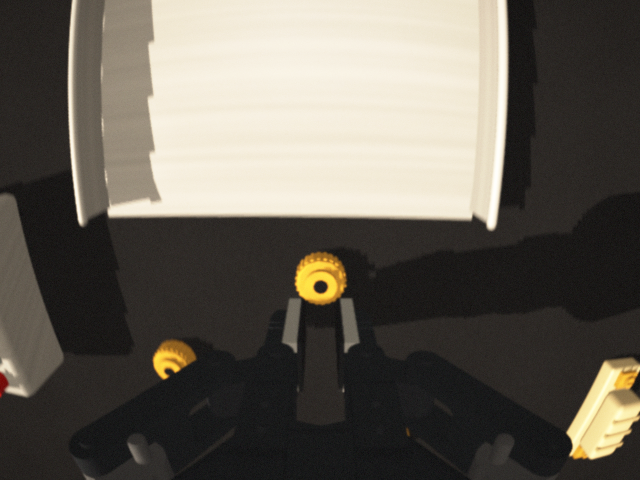

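Request:
servo_tool --deltas '[[[13, 8, -1, 0, 0], [13, 18, -2, 0, 0], [13, 28, -3.5, 0, 0], [13, 38, -4.5, 0, 0], [13, 48, -5.5, 0, 0]]]'

```text
time: 4.18
tool_pos: [0.6018, -0.0904, 0.0283]
tool_rot: [-0.0, 0.998, -0.057, 0.0]
contact_force: [-0.2, 0.7, -0.3]
gripper_width: 0.152
```

Request:
servo_tool --deltas '[[[13, 12, -1.5, 0, 0], [13, 24, -3, 0, 0], [13, 36, -4.5, 0, 0], [13, 48, -6, 0, 0], [13, 56, -6.5, 0, 0]]]'

```text
time: 4.8
tool_pos: [0.6579, -0.0969, 0.0283]
tool_rot: [0.0, 0.998, -0.057, 0.0]
contact_force: [-1.0, 0.2, 0.4]
gripper_width: 0.148
```

```bash
python3 - <<'E'
from h import *
im,c=snap('wrist','w4');s=state();print(s['tool_pos'],s['contact_force'],s['time'])
E
```

```text
[ 0.65859196 -0.0969445   0.02856417] [-0.74489855 -0.73198693  0.40685188] 4.85
```

View pics/w4.png

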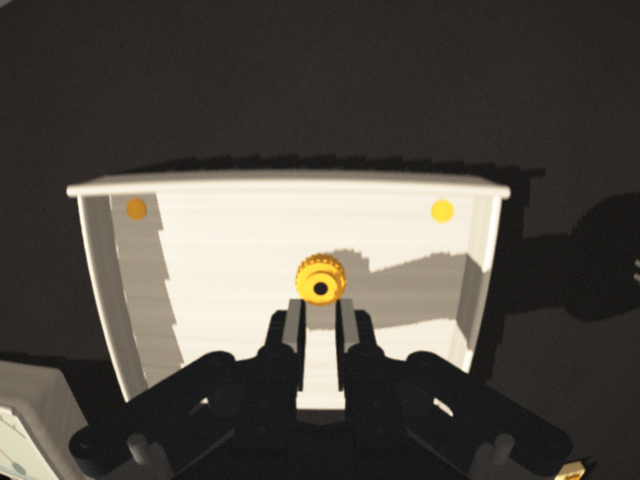

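Request:
servo_tool --deltas '[[[13, 6, -0.7, 0, 0], [13, 14, -1.6, 0, 0], [13, 14, -1.6, 0, 0], [13, 0, 0, 0, 0], [13, -20, 2.5, 0, 0]]]'

```text
time: 5.48
tool_pos: [0.6359, -0.0941, 0.0281]
tool_rot: [-0.0, 0.998, -0.057, -0.0]
contact_force: [-0.5, 0.4, 0.2]
gripper_width: 0.151
```

Request:
servo_tool --deltas '[[[13, -5, 4, 40, 0], [13, -40, 25, 65, -0.5], [13, -85, 50, 65, -1], [13, -130, 80, 65, -1], [13, -145, 95, 65, -1]]]'

```text
time: 6.1
tool_pos: [0.488, 0.0021, 0.0919]
tool_rot: [-0.0, 0.994, -0.108, -0.001]
contact_force: [0.2, 0.1, -0.7]
gripper_width: 0.149
```

```bash
python3 - <<'E'
from h import *
im,c=snap('wrist','w5');s=state();print(s['tool_pos'],s['tool_rot'],s['contact_force'],s['time'])
E
```

```text
[0.48732334 0.00319448 0.09183167] [-5.47129323e-04  9.94144547e-01 -1.08039972e-01 -1.91933069e-03] [ 0.71105502  1.62291122 -1.05970199] 6.15
```

View pics/w5.png

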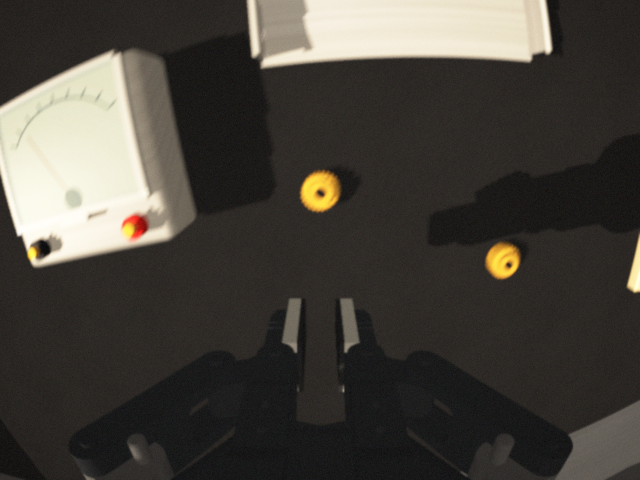

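Request:
servo_tool --deltas '[[[13, 0, -1, -20, 0], [13, 0, -1, -50, 0], [13, 0, -1, -63, 0], [13, 6, -2, -63, 0], [13, 12, -3.4, -63, 0]]]'

```text
time: 6.78
tool_pos: [0.5053, -0.003, 0.0314]
tool_rot: [0.0, 0.994, -0.109, 0.001]
contact_force: [0.1, 0.5, -0.7]
gripper_width: 0.148
```

```bash
python3 - <<'E'
from h import *
im,c=snap('scene','s6');s=state();print(s['tool_pos'],s['contact_force'],s['time'])
cv2.imwrite('pics/s6c.png',cv2.resize(im[160:360,150:400],None,fx=3,fy=3,interpolation=cv2.INTER_CUBIC)[:,:,::-1])
E
```

```text
[ 0.50639393 -0.00320743  0.03191142] [ 0.46412575 -0.79046121  0.57528349] 6.825
```

View pics/s6c.png

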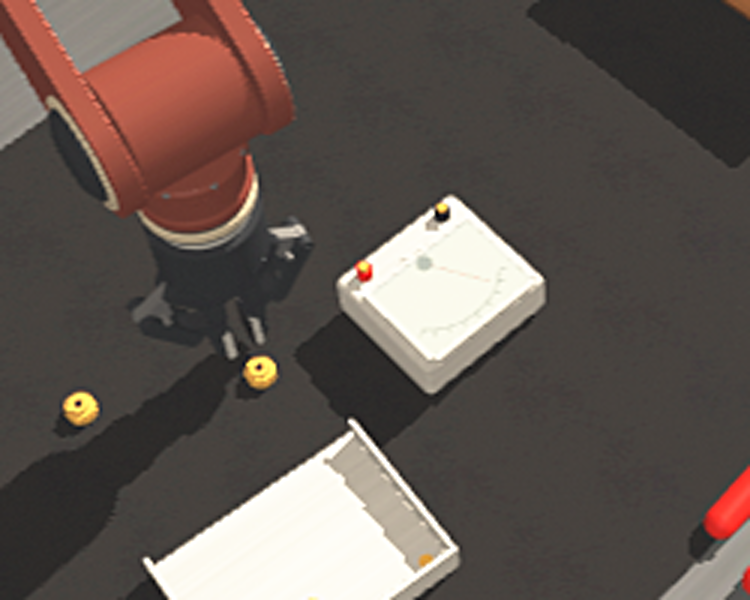

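Request:
servo_tool --deltas '[[[13, 5, -1, -3, 0], [13, 10, -2.2, -3, 0], [13, 16, -3.5, -3, 0], [13, 24, -5.3, -3, 0], [13, 33, -7.3, -3, 0]]]'

```text
time: 7.45
tool_pos: [0.5376, -0.0101, 0.0273]
tool_rot: [-0.0, 0.994, -0.109, 0.0]
contact_force: [1.0, -0.2, -0.1]
gripper_width: 0.149
```

```bash
python3 - <<'E'
from h import *
im,c=snap('wrist','w7');s=state();print(s['tool_pos'],s['contact_force'],s['time'])
E
```

```text
[ 0.53886101 -0.01043268  0.02775999] [-0.12360568 -0.45409904  0.81520614] 7.5
```

View pics/w7.png

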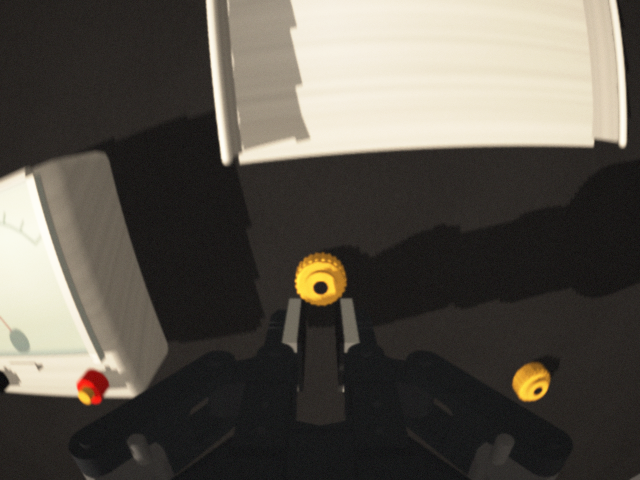

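Request:
servo_tool --deltas '[[[13, 8, -1.8, 0, 0], [13, 18, -4, 0, 0], [13, 28, -6.2, 0, 0], [13, 38, -8.4, 0, 0], [13, 48, -10.6, 0, 0]]]'

```text
time: 8.12
tool_pos: [0.5857, -0.0207, 0.0273]
tool_rot: [0.0, 0.994, -0.109, -0.0]
contact_force: [-0.2, 0.1, 0.7]
gripper_width: 0.148
```

Request:
servo_tool --deltas '[[[13, 12, -2.6, 0, 0], [13, 24, -5.3, 0, 0], [13, 36, -8, 0, 0], [13, 48, -10.6, 0, 0], [13, 60, -13.2, 0, 0]]]'

```text
time: 8.75
tool_pos: [0.6458, -0.0339, 0.0273]
tool_rot: [-0.0, 0.994, -0.109, 0.0]
contact_force: [0.2, 0.4, -0.5]
gripper_width: 0.154
```

```bash
python3 - <<'E'
from h import *
im,c=snap('wrist','w8');s=state();print(s['tool_pos'],s['contact_force'],s['time'])
E
```

```text
[ 0.64726669 -0.03436421  0.02773112] [-0.87026254 -0.62359935 -0.42619249] 8.8
```

View pics/w8.png

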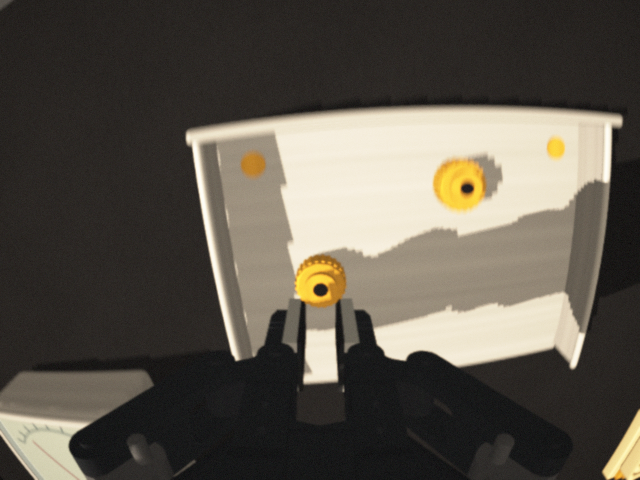

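Request:
servo_tool --deltas '[[[13, 8, -1.7, 0, 0], [13, 17, -3.7, 0, 0], [13, 17, -3.7, 0, 0], [13, 2, -0.4, 0, 0], [13, -18, 4, 0, 0]]]'

```text
time: 9.43
tool_pos: [0.6267, -0.0297, 0.0274]
tool_rot: [0.0, 0.994, -0.109, 0.0]
contact_force: [0.0, 0.6, 0.3]
gripper_width: 0.154
```

Request:
servo_tool --deltas '[[[13, -6, 1, 40, 0], [13, -50, -15, 65, 0.4], [13, -105, -35, 65, 0.9], [13, -160, -58, 65, 1.35], [13, -200, -79, 65, 1.35]]]'

```text
time: 10.05
tool_pos: [0.4247, -0.1088, 0.0919]
tool_rot: [0.0, 0.999, -0.038, -0.0]
contact_force: [0.3, -1.0, 1.1]
gripper_width: 0.155
```

Request:
servo_tool --deltas '[[[13, -5, 0, 0, 0]]]'

```text
time: 10.18
tool_pos: [0.4198, -0.1091, 0.0917]
tool_rot: [-0.0, 0.999, -0.04, -0.0]
contact_force: [0.1, -0.1, -0.1]
gripper_width: 0.149
```

```bash
python3 - <<'E'
from h import *
im,c=snap('wrist','w9');s=state();print(s['tool_pos'],s['tool_rot'],s['contact_force'],s['time'])
E
```

```text
[ 0.42075739 -0.10887736  0.09217901] [-4.60980987e-05  9.99232087e-01 -3.91818209e-02  1.36079832e-04] [1.29185544 0.07403814 0.00555327] 10.225
```

View pics/w9.png

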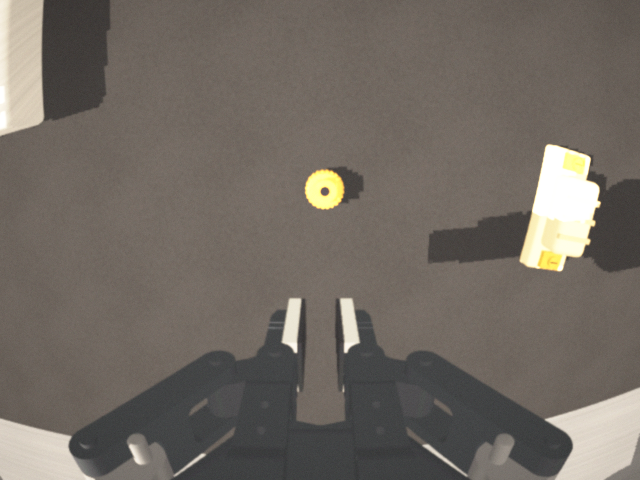

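Request:
servo_tool --deltas '[[[13, 0, -2, -25, 0], [13, 0, -2, -55, 0], [13, 0, -2, -65, 0], [13, 8, -2.6, -65, 0], [13, 16, -3.2, -65, 0]]]'

```text
time: 10.85
tool_pos: [0.44, -0.1123, 0.0286]
tool_rot: [0.0, 0.999, -0.038, 0.001]
contact_force: [0.1, 0.2, 0.4]
gripper_width: 0.151
```

Request:
servo_tool --deltas '[[[13, 5, -0.4, 0, 0], [13, 10, -0.8, 0, 0], [13, 16, -1.2, 0, 0], [13, 24, -1.9, 0, 0], [13, 33, -2.6, 0, 0]]]'

```text
time: 11.48
tool_pos: [0.4716, -0.1146, 0.0273]
tool_rot: [-0.0, 0.999, -0.038, 0.0]
contact_force: [-0.8, -0.5, -0.4]
gripper_width: 0.147
```

```bash
python3 - <<'E'
from h import *
im,c=snap('wrist','w10');s=state();print(s['tool_pos'],s['tool_rot'],s['contact_force'],s['time'])
E
```

```text
[ 0.47270688 -0.11488623  0.02771261] [ 1.76908105e-04  9.99267121e-01 -3.82690538e-02  8.17725594e-04] [-0.48215206 -0.04477957  1.46341435] 11.525
```

View pics/w10.png

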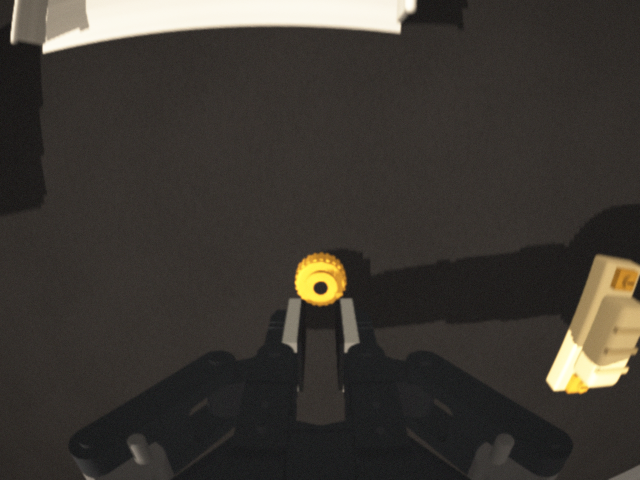

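Request:
servo_tool --deltas '[[[13, 8, -0.6, 0, 0], [13, 18, -1.3, 0, 0], [13, 30, -2.1, 0, 0], [13, 42, -3, 0, 0], [13, 54, -3.8, 0, 0]]]'

```text
time: 12.15
tool_pos: [0.526, -0.1184, 0.0273]
tool_rot: [0.0, 0.999, -0.038, 0.0]
contact_force: [-0.1, 0.2, -0.3]
gripper_width: 0.158
```

Request:
servo_tool --deltas '[[[13, 12, -0.9, 0, 0], [13, 24, -1.7, 0, 0], [13, 34, -2.4, 0, 0], [13, 44, -3.1, 0, 0], [13, 54, -3.8, 0, 0]]]'

```text
time: 12.78
tool_pos: [0.5796, -0.1222, 0.0273]
tool_rot: [-0.0, 0.999, -0.038, -0.0]
contact_force: [-0.5, -0.0, -0.3]
gripper_width: 0.155
```

```bash
python3 - <<'E'
from h import *
im,c=snap('wrist','w11');s=state();print(s['tool_pos'],s['tool_rot'],s['contact_force'],s['time'])
E
```

```text
[ 0.58081543 -0.12241566  0.02773505] [ 1.56127898e-04  9.99267395e-01 -3.82608748e-02  8.68455629e-04] [-0.27665572  0.28536553  1.30581705] 12.825
```

View pics/w11.png

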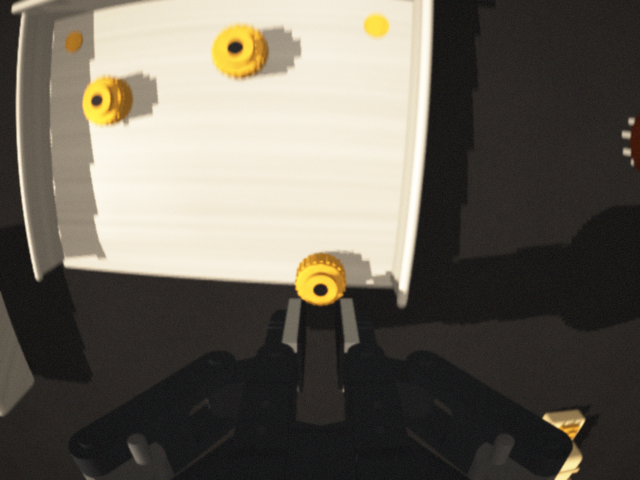

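Request:
servo_tool --deltas '[[[13, 8, -0.6, 0, 0], [13, 18, -1.3, 0, 0], [13, 28, -2, 0, 0], [13, 38, -2.7, 0, 0], [13, 48, -3.4, 0, 0]]]'

```text
time: 13.45
tool_pos: [0.6277, -0.1256, 0.0273]
tool_rot: [-0.0, 0.999, -0.038, 0.0]
contact_force: [0.4, -0.1, -0.2]
gripper_width: 0.151
```

Request:
servo_tool --deltas '[[[13, 9, -0.6, 0, 0], [13, 17, -1.2, 0, 0], [13, 17, -1.2, 0, 0], [13, 2, -0.2, 0, 0], [13, -18, 1.3, 0, 0]]]'

```text
time: 14.08
tool_pos: [0.6087, -0.1242, 0.0274]
tool_rot: [0.0, 0.999, -0.038, 0.0]
contact_force: [0.5, 0.3, -0.3]
gripper_width: 0.152
```

Request:
servo_tool --deltas '[[[13, -10, 1, 40, 0], [13, -40, 10, 90, 0], [13, -80, 10, 140, 0], [13, -130, 10, 160, 0], [13, -180, 10, 160, 0]]]'

```text
time: 14.7
tool_pos: [0.4287, -0.1146, 0.1902]
tool_rot: [0.001, 0.999, -0.038, 0.002]
contact_force: [-0.6, -0.8, 1.2]
gripper_width: 0.152
```

```bash
python3 - <<'E'
from h import *
im,c=snap('top','t12');im2,c2=snap('scene','s12');s=state();print(s['tool_pos'],s['contact_force'],s['time'])
a=cv2.resize(im[170:330,310:520],None,fx=3.8,fy=3.7,interpolation=cv2.INTER_CUBIC);cv2.imwrite('pics/t12c.png',a[:,:,::-1])
a=cv2.resize(im2[210:440,80:340],None,fx=2.5,fy=2.5,interpolation=cv2.INTER_CUBIC);cv2.imwrite('pics/s12c.png',a[:,:,::-1])
E
```

```text
[ 0.42510953 -0.11349921  0.18630789] [-0.52859611  1.22023775 -1.11247148] 14.8
```

View pics/t12c.png

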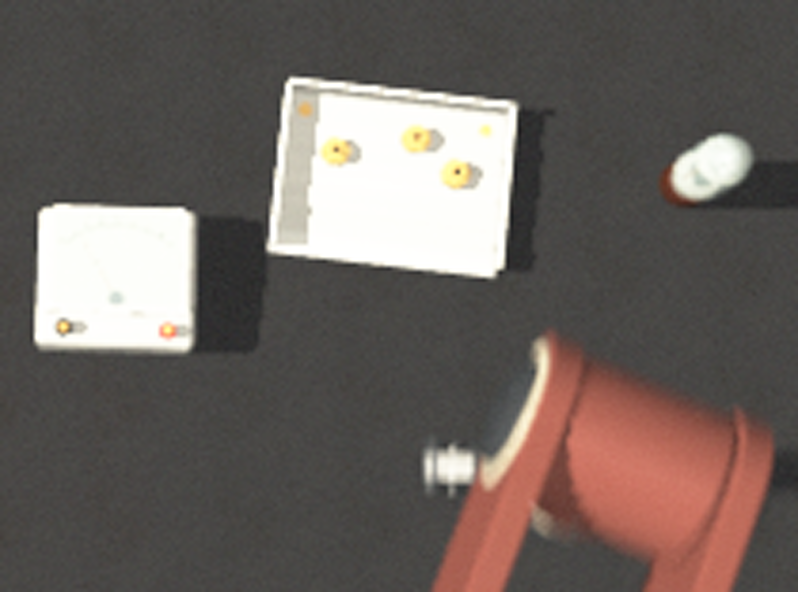

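View pics/s12c.png

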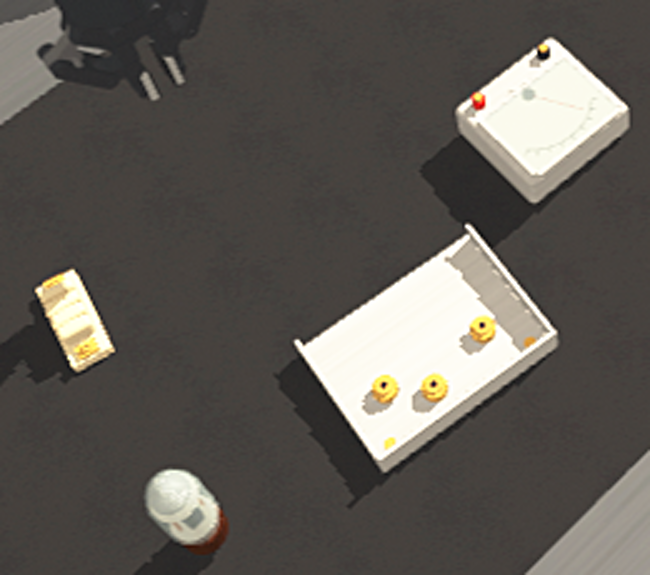

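Request:
servo_tool --deltas '[[[13, 0, 0, 0, 0], [13, 0, 0, 0, 0], [13, 0, 0, 0, 0]]]'

```text
time: 15.18
tool_pos: [0.4298, -0.1143, 0.1873]
tool_rot: [-0.0, 0.999, -0.038, -0.0]
contact_force: [-0.3, 0.2, 0.9]
gripper_width: 0.154
```

```bash
python3 - <<'E'
from h import *
c=calibration('top');e=np.array([.9927,-.12]);
for u,v in[(337,151),(417,138),(458,173)]:
    d=ray(c,310+(u-1.4)/3.8,170+(v-1.4)/3.7,.018)[:2]-[.664,-.08];print(d@e,d@[.12,.9927])
print(job_done())
E
```

```text
0.012804404023610052 0.03976878957852004
0.029132769369089703 -0.01672302005491274
0.006172318420240485 -0.04833532976011361
the job is handed in; nothing more can be done
None
```

I pushed the three nuts one at a time into the tray, cradled against the fingertips with the gripper about 13 mm open, so none was pinched or lifted. I then backed the arm clear and handed in at about 15 s of the 53 s allowed.

- **Nuts:** In the last camera images, all three lie on the tray's flat floor. I measured their centres in the tray frame at about (13, 40), (29, −17) and (6, −48) mm. That is well inside the limits, even allowing for a few mm of error in my estimate of the tray's position.
- **Other objects:** The meter, flap, fuse holder and valve looked unchanged from the start pictures. The arm never went near the test box, but I did not check the rocker in the final pictures.
- **Forces:** Every force reading I took was under about 2 N, which is sensor noise level.

No check failed. My estimates of the tray position from different views differed by about 5 mm, and I used a value between them.

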